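Fold out the crank grip and clamp the bracket

ROBOT

A 6-joint arm with a two-finger parallel gripper is mounted at the origin on the work surface. World frame = base frame: x ahead of the robot, y to its left, z up, the work surface at z = 0. Lengths are in mm, angles in rad, forces in N, time in s.
With the tool pointing down it reaches from about 400 to 925 mm from the base axis. Payload 12.5 kg.
Tool frame: the origin (TCP) lies midway between the tips of the shut fingers; the grasp point (between the pads) lies 19 mm behind it (env.pinch_z is the z of the grasp point in the tool frame, in mm); z points along the fingers, y is the line along which they close (so a half turn about z gives the same grasp; the last joint's range is limited). The gripper opens to 95 mm and grips with 3 to 60 N. Pads are 20 mm wide; open, the fingers measure 119 mm over their backs; the gripper's body (75 mm by 180 mm) begins 59 mm behind the grasp point.
Start: joints at [-1.28, 0.491, 1.559, -0, 1.092, -0.106], TCP at [241.567, -576.448, 214.661] pointing down, gripper open.
Joint ranges: [-3.1, 3.1], [-0.84, 2.19], [0.05, 2.79], [-1.13, 4.28], [0.06, 2.93], [-2.69, 2.69]. Speed limits (rad/s): [2.22, 2.22, 2.79, 3.14, 3.14, 3.14].

INTERFACE

Orientations are given as [roll, pitch, yaw] about the fixed x, y, z axes, in that order (R = Rz(yaw) Ry(pitch) Rx(roll)).
In Python, from cell import env, eyes gives the robot as it stands.
- The arm moves only by the shell command python3 -m inch 'ROWS'. ROWS is JSON, a list of rows, each a list of 3 entries, a list of its own where there are three numbers: the shift along the tool's x, y, z in units of 60 mm (1.0 is 60 mm), then the turn about the tool's z in units of 5 degrees (1.0 is 5 degrees), then the closure, from -1 (fully open) to 1 (shut). In form: [[[tx, ty, tz], turn, claw], ...]. A call has exactly 10 rows; each row shifts and turns the commanded pose from where the row before left it, along the tool's axes as they then stand; what a row does not reach is not made up. A row lasts 1/8 s, in which the tool goes at most 62.5 mm and 10.7 degrees, less where a joint would pass 70% of its speed; a pose out of reach is approached as far as the arm can. A call is refused whole if a number of a shift passes 1 or a number of a turn 1, either way. A call with a gripper value outside its range is refused whole. The fingers move at their own pace and stop on an object; the grip force is fixed at half the most. Time passes only in rows, so rows that do not move let the fingers close, or fill a call up. It gives the time, the measured TCP pose, the force, the opening and the grip force at its end, in the units of the state.
- env.state(): the state, without advancing time (a new reading comes with each control period).
- eyes.read_camera(name): name is "scene" or "top" or "wrist"; returns a dict with "pixels" (384x512x3 uint8, red, green, blue), "fx", "fy", "cx", "cy" (pixels), "distortion" ([k1, k2, p1, p2, k3] as OpenCV has them; the pictures are not rectified), "extrinsics" (4x4, takes a point from world to camera coordinates). Camera axes: x right, y down, z forward; pixel columns grow to the right and rows downward; lengths in mm; the calibration is good to about 2 mm. A picture is of the moment at which its call begins. There is no depth.
- env.job_done(): hands the job in; it is judged then, once.
Trained networks look in a picture, given as the dict that the camera call returned (one of the last four; its "shot" number tells which), for a name from the list of things; names that differ only in an ending like _2 or _b are one class to them, and where a whole thing is asked for, a point or a joint stands for the part that bears it (a point fixed in the world has none). Each returns a list of dicts, best first, with "score" (0 to 1); they miss things now and then, are a little off and sometimes report something else, mostly with a low value. They report only what shows in the picture. A call takes as long as a camera call. They do not tell look-alikes from the thing itself.
- eyes.boxes_of(name, picture): "centre" ([row, column] in pixels, amid what is visible of it).
- eyes.cut_out(name, picture): "mask" (384x512 bool, what is visible of it) and "centre" ([row, column] in pixels, amid what is visible of it).
- eyes.spot_point(name, picture): "centre" ([row, column] in pixels: a listed point, or the origin of a listed thing).
The state is a dict: "t": time; "joints": joint angles; "qvel": joint speeds; "tau": joint torques, N m; "eef_pos": TCP position; "tcp_rot": TCP orientation; "ft_force": force on the tool from outside, world axes, zero at the start; "moment": the same for the moment, N m; "opening": opening from 0.0 (shut) to 1.0 (fully open); "grip_force": force on a finger pad.
Only numpy, scipy, OpenCV 4.12 (cv2) and the standard library are available. Lean on these libraries where they do the work, as an engineer would, in place of code of your own. Each camera call takes 0.05 s, during which the arm holds its last target. There are 200 camera calls.

TASK

Clamp the aluminium bracket in the low blue vise: first fold the grip on the vise's crank up until it stands upright, then wind the crank clockwise (seen from above) by the grip until the bracket is held firmly between the jaws, but gently enough not to mark the soft metal. Do not push the jaw by hand, leave the grip standing up and let go of it, and leave the other things on the bench where they are.

Things in the scene. Friction and masses are not known exactly. Their poses are not given: they have to be found in the camera images.
- vise: Low blue rack-and-pinion vise fixed to the bench. Origin on the bench top under the crank axis, z up. A gearbox 100 x 100 mm, 68 mm high, is centred on it; a bed 85 mm wide, top 25 mm above the bench, runs along the vise's -y to a fixed jaw (y = -199 to -234 mm, 65 mm high). Under it all lies a foot plate 130 mm wide, 12 mm high.
- fixed_jaw (a point): Middle of the fixed jaw's top (vise frame 0, -216, 65 mm). On its inner face sits a steel packing plate whose clamping face stands anywhere from y = -185 to -177 mm in the vise frame; this is not measured, so where the clamp closes must be felt.
- crank_axis (a point): Point on the crank's vertical axis, 108 mm above the bench (the height of the grip's hinge), over the gearbox's centre. A collar 28 mm across round the axis reaches 78 mm height.
- crank (a joint): Crank angle (rad): 0 = jaw open, arm along the vise's -x; grows clockwise seen from above, closing the jaw 12 mm per rad. Starts at 0 to 1; the clamp closes at about 3.8 to 4.7. It stays where left, also under load. Drag at the grip is 3 to 4 N with the jaw free; 7 to 11 N at the grip clamps firmly; beyond about 18 N the bracket is marked.
- grip_hinge (a point): Hinge of the folding grip at the outer end of the crank arm, 65 mm from the axis, 108 mm above the bench; its line is level and square to the arm. The arm is a steel bar 12 mm wide, top at 94 mm; two cheeks reach 12.5 mm to each side of the hinge and 113 mm height. Beside the arm there is free room down to the gearbox top at 68 mm.
- fold (a joint): Grip angle (rad): 0 = folded flat inward along the crank arm, free end over the crank axis; 1.57 = standing straight up on the arm's outer end; stop at 1.6. Starts at 0 to 0.2. The hinge is stiff (0.06 N m, about 1 N at grip_pinch) and stays at any angle. Push on the upright grip towards the axis can tip it in again.
- grip_pinch (a point): Centre of the black ball, 24 mm across, at the free end of the grip, 56 mm from its hinge: a good place to pinch, as the ball pivots between the fingers while the grip swings up. Below it the grip is a round sleeve 13 mm across. Ball and sleeve spin freely on the grip's own pin, so the fingers need not turn with the crank. Folded flat the ball's underside is 2 mm above the arm.
- jaw: Moving blue jaw on the bed, 84 mm wide, 26 to 64 mm above the bench, driven by the crank. Axes as the vise's; its flat clamping face lies at y = -85 mm of this frame, whose origin slides along -y from the vise's origin, 12 mm per rad of crank.
- bracket: Loose aluminium bracket lying on the bed between the jaws, clear of both and a few degrees askew: 60 mm along x, 45 mm along y (the clamped width), 26 mm high with an 18 mm thick lug up to 43 mm; about 0.3 kg. Origin at the centre of its underside. The moving jaw pushes it along and squares it up.
- screwdriver: loose screwdriver lying beside the vise; not to be moved.
- wrench: loose open-ended wrench lying beside the vise; not to be moved.
- bearing: loose steel ball-bearing ring, 48 mm across, 14 mm high, lying flat by the gearbox; not to be moved.
- pulley: loose grooved aluminium pulley, 52 mm across, 24 mm high, lying flat by the gearbox; not to be moved.
- spray_can: plain spray can, 60 mm across, 170 mm high, standing well to the robot's right; not to be moved.
- tape: roll of brown tape, 90 mm across, 30 mm high, lying to the robot's left; not to be moved.
- carton: small cardboard carton, 120 x 90 x 70 mm, to the robot's left; not to be moved.
Mind the look-alikes: they are no part of the job. What is shaped like the bracket but orange or turquoise is not meant.

How it is judged:
By the outcome, as a careful person would: the job done as asked, in the order asked, and still so for the second after the job is handed in, with the robot touching nothing.
It also fails if it takes over 72 s, if anything falls off the work surface, if the arm or the gripper's body presses on something with over 40 N, if the wrist force passes 120 N, or if a joint passes its speed limit or range.

## Working session

There is one attempt and no reset: what is moved stays moved. The work goes in short steps, Python scripts to look and compute and a shell command to move; the robot and the scene stay as the last step left them, time stands still between calls to the robot, and variables do not carry over. Pictures are saved under pics/ and viewed, at most 10 in all, crops included, and the job is handed in when it is done.

```bash
ls; mkdir -p pics
python3 - <<'E'
from cell import env, eyes
import cv2,numpy as np
print(env.state(), env.pinch_z)
ims=[]
for c in ("scene","top"):
    p=eyes.read_camera(c)
    im=p["pixels"][:,:,::-1].copy(); cv2.imwrite(f"pics/{c}0.png",im)
    print(c,p["fx"],p["cx"],p["distortion"],np.round(p["extrinsics"],3).tolist())
    for n in ["fixed_jaw","crank_axis","grip_hinge","grip_pinch","vise","jaw","bracket"]:
        print(n,[(np.round(r["centre"],1).tolist(),round(r["score"],2)) for r in eyes.spot_point(n,p)[:4]])
E
```

```text
pics
{'t': 0.0, 'joints': array([-1.27960733e+00,  4.91549526e-01,  1.55945156e+00, -2.43481521e-05,
        1.09169194e+00, -1.05625782e-01]), 'qvel': array([-0.00049457,  0.00019854, -0.00094366,  0.00029651,  0.00179068,
        0.00022797]), 'tau': array([ 1.19022850e-03, -6.12643147e+01, -2.58180231e+01,  6.93530194e-02,
        4.82251926e-02, -1.10768869e-04]), 'eef_pos': array([ 241.4819048 , -576.20041288,  214.06725419]), 'tcp_rot': array([-3.14049614e+00, -9.45377030e-05,  3.96825959e-01]), 'ft_force': array([ 0.49560536,  0.70741402, -0.42555944]), 'moment': array([0.00133042, 0.0024814 , 0.01167302]), 'grip_force': 0.0, 'opening': 1.0003264983745117} -18.8
scene 370.73129731942123 257.2824631772079 [-0.09921856  0.          0.          0.          0.        ] [[0.41, 0.912, 0.012, -247.068], [0.758, -0.333, -0.561, -356.279], [-0.508, 0.239, -0.828, 1727.917], [0.0, 0.0, 0.0, 1.0]]
fixed_jaw [([213.4, 195.3], 0.84), ([180.4, 247.7], 0.52), ([190.7, 368.6], 0.16)]
crank_axis [([183.1, 245.7], 0.7), ([198.4, 248.5], 0.7)]
grip_hinge [([167.8, 239.0], 0.64)]
grip_pinch [([179.8, 245.7], 0.59), ([195.8, 198.5], 0.43)]
vise [([200.4, 246.8], 0.56)]
jaw [([198.3, 246.3], 0.6)]
bracket [([208.8, 214.5], 0.81), ([248.4, 265.0], 0.8), ([175.6, 203.1], 0.54)]
top 373.2548033460278 260.1757845502536 [-0.00585408  0.          0.          0.          0.        ] [[0.017, -1.0, 0.003, -18.139], [-0.995, -0.017, -0.101, 560.173], [0.101, -0.001, -0.995, 1167.001], [0.0, 0.0, 0.0, 1.0]]
fixed_jaw [([205.3, 299.9], 0.7), ([201.8, 328.4], 0.57)]
crank_axis [([209.5, 257.2], 0.6)]
grip_hinge [([228.2, 257.7], 0.66), ([167.2, 293.3], 0.29)]
grip_pinch [([208.4, 257.3], 0.62), ([172.5, 238.8], 0.49), ([204.7, 259.1], 0.31)]
vise [([207.5, 259.6], 0.95)]
jaw []
bracket [([140.2, 270.9], 0.79), ([202.0, 299.8], 0.56), ([269.2, 296.9], 0.55)]
```

```bash
cat > h.py <<'E'
import numpy as np, cv2
from cell import env, eyes
def K(p): return np.array([[p["fx"],0,p["cx"]],[0,p["fy"],p["cy"]],[0,0,1]])
def w2p(p,X):
    E=p["extrinsics"]; uv,_=cv2.projectPoints(np.array(X,float).reshape(-1,3),cv2.Rodrigues(E[:3,:3])[0],E[:3,3],K(p),np.array(p["distortion"],float))
    return uv.reshape(-1,2)[:,::-1]  # row,col
def p2w(p,rc,z):
    E=p["extrinsics"]; x=cv2.undistortPoints(np.array([[[rc[1],rc[0]]]],float),K(p),np.array(p["distortion"],float)).reshape(2)
    R=E[:3,:3]; d=R.T@np.array([x[0],x[1],1]); o=-R.T@E[:3,3]
    return o+d*(z-o[2])/d[2]
E
python3 - <<'E'
from h import *
a=cv2.imread("pics/top0.png")[110:310,150:410]; b=cv2.imread("pics/scene0.png")[120:300,140:320]
cv2.imwrite("pics/t.png",cv2.resize(a,None,fx=3,fy=3,interpolation=cv2.INTER_CUBIC))
cv2.imwrite("pics/s.png",cv2.resize(b,None,fx=3.3,fy=3.3,interpolation=cv2.INTER_CUBIC))
p=eyes.read_camera("top");s=eyes.read_camera("scene")
for n,rc,z in [("fj",(205.3,299.9),65),("fj2",(201.8,328.4),65),("ax",(209.5,257.2),108),("hinge",(228.2,257.7),108),("pinch",(208.4,257.3),108),("vise",(207.5,259.6),0)]: print(n,p2w(p,rc,z).round(1))
for n,rc,z in [("fj",(213.4,195.3),65),("ax",(183.1,245.7),108),("hinge",(167.8,239),108),("pinch",(179.8,245.7),108),("vise",(200.4,246.8),0)]: print("s",n,p2w(s,rc,z).round(1))
E
```

```text
fj [ 520.9 -132.    65. ]
fj2 [ 533.2 -220.3   65. ]
ax [ 5.031e+02 -4.000e-01  1.080e+02]
hinge [447.8  -2.9 108. ]
pinch [506.4  -0.6 108. ]
vise [516.   -7.5   0. ]
s fj [ 532.8 -218.    65. ]
s ax [510.5  -7.2 108. ]
s hinge [434.2  -2.5 108. ]
s pinch [496.6  -1.3 108. ]
s vise [518.2  -7.4   0. ]
```

View pics/t.png

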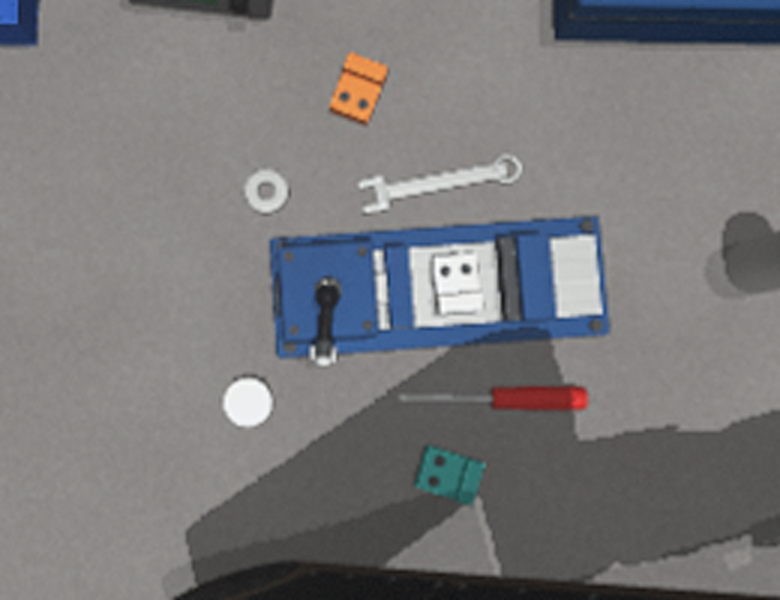

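View pics/s.png

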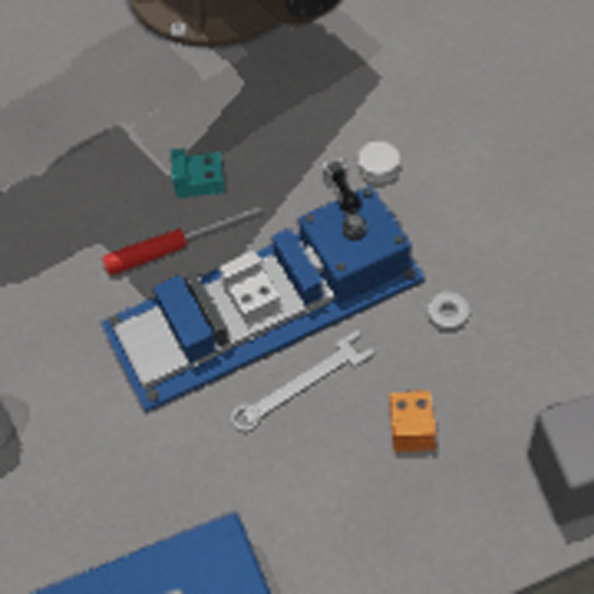

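The top view shows the blue vise, with the gearbox around crop (325,290), the folded black grip's ball at (327,295), and its hinge at (323,353). The fixed jaw is on the right at (530,280).

Bracket candidates in the top crop:
- **Aluminium:** (458,283), on the bed. This is the one the description asks for.
- **Orange:** (360,88), a look-alike.
- **Turquoise:** (450,473), a look-alike.

For the grip there is only one black ball. The white pulley at (247,402) and the bearing at (266,190) are not it.

```bash
cat >> h.py <<'E'
def rows(psi,steps,turns):
    "world steps (mm) per row, turns in deg about tool z (down); prints units"
    out=[]
    for d,t in zip(np.array(steps,float),turns):
        c,s=np.cos(psi),np.sin(psi); T=np.array([[c,s,0],[s,-c,0],[0,0,-1]])  # world->tool
        out.append([(T@d/60).round(2).tolist(),t/5]); psi-=np.radians(t)
    for o in out: print(o)
E
python3 - <<'E'
from h import *
rows(.397,[[13.2,28.7,2.3]]*20,[-5]*20)
E
```

```text
[[0.39, -0.36, -0.04], -1.0]
[[0.42, -0.32, -0.04], -1.0]
[[0.44, -0.28, -0.04], -1.0]
[[0.47, -0.24, -0.04], -1.0]
[[0.49, -0.2, -0.04], -1.0]
[[0.5, -0.16, -0.04], -1.0]
[[0.51, -0.11, -0.04], -1.0]
[[0.52, -0.07, -0.04], -1.0]
[[0.53, -0.02, -0.04], -1.0]
[[0.53, 0.02, -0.04], -1.0]
[[0.52, 0.07, -0.04], -1.0]
[[0.51, 0.11, -0.04], -1.0]
[[0.5, 0.16, -0.04], -1.0]
[[0.49, 0.2, -0.04], -1.0]
[[0.47, 0.24, -0.04], -1.0]
[[0.44, 0.28, -0.04], -1.0]
[[0.42, 0.32, -0.04], -1.0]
[[0.39, 0.36, -0.04], -1.0]
[[0.36, 0.39, -0.04], -1.0]
[[0.32, 0.42, -0.04], -1.0]
```

```bash
python3 -m inch '[[[0.39,-0.36,-0.04],-1,-1],[[0.42,-0.32,-0.04],-1,-1],[[0.44,-0.28,-0.04],-1,-1],[[0.47,-0.24,-0.04],-1,-1],[[0.49,-0.2,-0.04],-1,-1],[[0.5,-0.16,-0.04],-1,-1],[[0.51,-0.11,-0.04],-1,-1],[[0.52,-0.07,-0.04],-1,-1],[[0.53,-0.02,-0.04],-1,-1],[[0.53,0.02,-0.04],-1,-1]]'
```

```text
t: 2.15
eef_pos: [374.7, -288.6, 238.8]
tcp_rot: [3.141, 0.0, 1.272]
ft_force: [0.8, 0.0, 0.1]
opening: 0.996
grip_force: 0.0
```

```bash
python3 -m inch '[[[0.52,0.07,-0.04],-1,-1],[[0.51,0.11,-0.04],-1,-1],[[0.5,0.16,-0.04],-1,-1],[[0.49,0.2,-0.04],-1,-1],[[0.47,0.24,-0.04],-1,-1],[[0.44,0.28,-0.04],-1,-1],[[0.42,0.32,-0.04],-1,-1],[[0.39,0.36,-0.04],-1,-1],[[0.36,0.39,-0.04],-1,-1],[[0.32,0.42,-0.04],-1,-1]]'
python3 - <<'E'
from h import *
p=eyes.read_camera("wrist"); cv2.imwrite("pics/w1.png",p["pixels"][:,:,::-1])
np.savez("w1.npz",**{k:np.array(v) for k,v in p.items()})
for n,z in [("fixed_jaw",65),("crank_axis",108),("grip_hinge",108),("grip_pinch",108)]:
    for r in eyes.spot_point(n,p)[:3]: print(n,np.round(r["centre"],1),round(r["score"],2),p2w(p,r["centre"],z).round(1))
E
```

```text
t: 3.4
eef_pos: [506.8, -1.4, 262.8]
tcp_rot: [3.141, 0.0, 2.145]
ft_force: [0.9, -0.6, 0.1]
opening: 0.998
grip_force: 0.0
fixed_jaw [326.3 172.6] 0.92 [ 530.8 -217.2   65. ]
crank_axis [182.2 253.8] 0.59 [510.9  -3.9 108. ]
grip_hinge [142.2 200.3] 0.84 [447.7   1.1 108. ]
grip_pinch [179.6 248.6] 0.93 [505.3  -4.4 108. ]
```

View pics/w1.png

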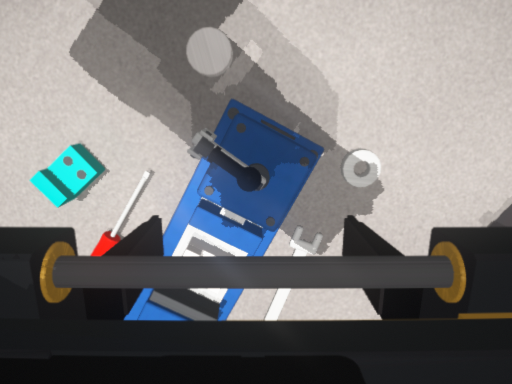

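The wrist view shows the black ball at pixel (250,178), the hinge cheeks at (200,143), and the arm pointing to the upper left. The aluminium bracket is on the bed at about (210,245), and the turquoise look-alike is at (68,175). I'll turn the tool square to the arm and then fit the pose.

```bash
python3 -m inch '[[[0,0,0],-1,-1],[[0,0,0],-1,-1],[[0,0,0],-1,-1],[[0,0,0],-1,-1],[[0,0,0],-1,-1],[[0,0,0],-1,-1],[[0,0,0],-1,-1],[[0,0,0],-1,-1],[[0,0,0],-1,-1],[[0,0,0],-1,-1]]'
cat > fit.py <<'E'
from h import *
from scipy.optimize import least_squares
import pickle
obs=[]
for c in ("wrist","top","scene"):
    p=eyes.read_camera(c)
    for n in ("fixed_jaw","crank_axis","grip_hinge","grip_pinch"):
        r=eyes.spot_point(n,p)
        r=[q for q in r if q["score"]>.55]
        obs+=[(p,n,np.array(q["centre"]),1/len(r)) for q in r]
w1={k:v for k,v in np.load("w1.npz").items()}
for n,c in [("fixed_jaw",(326.3,172.6)),("crank_axis",(182.2,253.8)),("grip_hinge",(142.2,200.3)),("grip_pinch",(179.6,248.6))]: obs.append((w1,n,np.array(c),1))
def pts(v):
    x,y,a,th,f=v; o=np.array([x,y,0]); u=np.array([np.sin(a),-np.cos(a),0]); b=np.pi+a-th; r=np.array([np.cos(b),np.sin(b),0]); k=np.array([0,0,1.])
    h=o+65*r+108*k
    return dict(fixed_jaw=o+216*u+65*k,crank_axis=o+108*k,grip_hinge=h,grip_pinch=h+56*(-np.cos(f)*r+np.sin(f)*k))
def res(v):
    P=pts(v); R=[]
    for p,n,c,w in obs:
        d=np.linalg.norm((p["extrinsics"]@np.append(P[n],1))[:3]); R+=list((w2p(p,P[n])[0]-c)*d/370*w)  # ~mm
    return np.array(R)
s=least_squares(res,[511,-3,.093,.17,.1],loss="soft_l1",f_scale=3,bounds=([0,-99,-1,-.1,0],[999,99,1,1.2,.25]))
print(s.x.round(3)); P=pts(s.x); print({k:v.round(1).tolist() for k,v in P.items()})
for o,e in zip(obs,res(s.x).reshape(-1,2)): print(o[1],o[0]["fx"].round(0) if hasattr(o[0]["fx"],'round') else o[0]["fx"],o[2].round(0),e.round(1))
E
python3 fit.py
```

```text
t: 4.9
eef_pos: [506.0, -3.4, 262.6]
tcp_rot: [-3.141, -0.0, 3.015]
ft_force: [-0.5, -0.5, 0.1]
opening: 1.003
grip_force: 0.0
[ 5.13843e+02 -5.12700e+00  8.30000e-02  1.40000e-02  1.74000e-01]
{'fixed_jaw': [531.8, -220.4, 65.0], 'crank_axis': [513.8, -5.1, 108.0], 'grip_hinge': [449.0, -9.6, 108.0], 'grip_pinch': [504.0, -5.8, 117.7]}
fixed_jaw 344.04158755815695 [218.  67.] [-2.9 -3.1]
crank_axis 344.04158755815695 [184. 248.] [1.4 3.1]
grip_hinge 344.04158755815695 [117. 246.] [ 0.8 -8. ]
grip_pinch 344.04158755815695 [177. 248.] [0.5 1.2]
fixed_jaw 373.2548033460278 [203. 327.] [-3.7  4.8]
crank_axis 373.2548033460278 [208. 260.] [-5.3 -3.4]
grip_hinge 373.2548033460278 [209. 261.] [55.8 -2.4]
grip_pinch 373.2548033460278 [207. 258.] [4.9 2.2]
fixed_jaw 370.73129731942123 [212. 193.] [2.1 3. ]
fixed_jaw 370.73129731942123 [252. 135.] [-71.6 110.3]
crank_axis 370.73129731942123 [254. 134.] [-130.3  209. ]
crank_axis 370.73129731942123 [182. 248.] [ 2.2 -1.9]
grip_hinge 370.73129731942123 [253. 135.] [-312.1  396.7]
grip_pinch 370.73129731942123 [180. 243.] [ 0.6 10.1]
fixed_jaw 344.0 [326. 173.] [ 2.9 -0.6]
crank_axis 344.0 [182. 254.] [2.4 1.7]
grip_hinge 344.0 [142. 200.] [ 9.2 -4.2]
grip_pinch 344.0 [180. 249.] [ 2.3 -1.8]
```

```bash
sed -i 's/("wrist","top","scene")/("wrist",)/' fit.py; sed -i 's/^w1=/cv2.imwrite("pics\/w2.png",cv2.resize(p["pixels"][70:270,40:340,::-1],None,fx=2.6,fy=2.6,interpolation=cv2.INTER_CUBIC)); np.savez("w2.npz",**{k:np.array(v) for k,v in p.items()})\nw1=/' fit.py; python3 fit.py
```

```text
[ 5.124e+02 -3.607e+00  8.900e-02  1.390e-01  1.230e-01]
{'fixed_jaw': [531.6, -218.7, 65.0], 'crank_axis': [512.4, -3.6, 108.0], 'grip_hinge': [447.5, -0.3, 108.0], 'grip_pinch': [503.0, -3.1, 114.9]}
fixed_jaw 344.04158755815695 [216.  65.] [-0.4 -0.5]
crank_axis 344.04158755815695 [183. 250.] [0.5 0.7]
grip_hinge 344.04158755815695 [115. 244.] [-0.6  1.2]
grip_pinch 344.04158755815695 [175. 249.] [-0.   0.9]
fixed_jaw 344.0 [326. 173.] [1.6 0. ]
crank_axis 344.0 [182. 254.] [0.6 1.3]
grip_hinge 344.0 [142. 200.] [ 1.  -0.9]
grip_pinch 344.0 [180. 249.] [-0.8 -1.2]
```

View pics/w2.png

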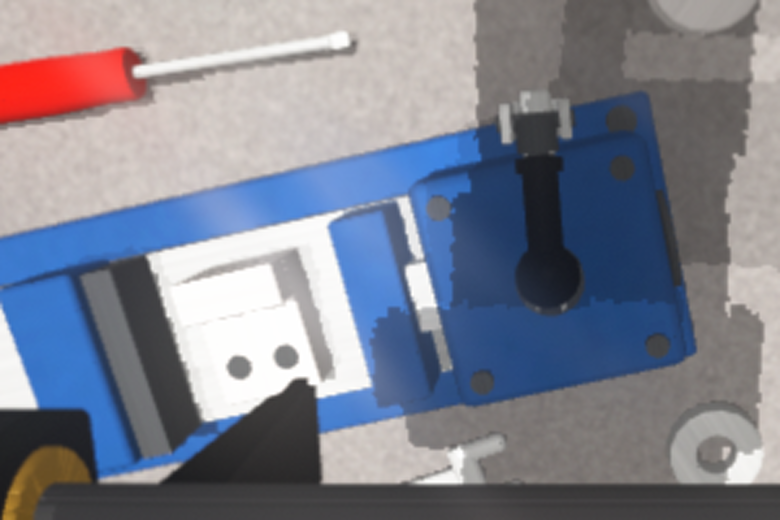

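The close crop confirms the choice: the black ball is at crop (548,277), the grip runs up to the steel cheeks at (536,122), and the four gearbox screws surround the axis. The aluminium bracket lies slightly askew at about (255,340), between the dark packing plate and the moving jaw.

Run:
```python
from h import *
p=dict(np.load("w2.npz"))
f=lambda c,r,z:p2w(p,(70+r/2.6,40+c/2.6),z)
S=np.array([f(c,r,68) for c,r in [(438,208),(622,168),(657,345),(481,382)]]); print(S.round(1),S.mean(0))
e=(S[1]-S[0])+(S[2]-S[3]); print("yaw",np.arctan2(e[1],e[0])-np.pi/2)
print("hinge",f(537,120,110),"ball",f(548,277,115)); print(env.state()["eef_pos"],env.state()["tcp_rot"])
```

```text
[[479.6 -45.1  68. ]
 [473.   31.   68. ]
 [548.6  37.7  68. ]
 [555.4 -38.5  68. ]] [514.14515738  -3.74928239  68.        ]
yaw 0.08732722139409677
hinge [4.48865380e+02 3.03424098e-01 1.10000000e+02] ball [504.33549753  -2.91502329 115.        ]
[506.39313862  -2.34857784 262.61990773] [-3.14152982e+00  5.40356773e-05  3.01477832e+00]
```

```bash
python3 -m inch '[[[0.02,-0.01,0.55],-0.4,-1],[[0.02,0,0.55],-0.4,-1],[[0,0,0.56],0,-1],[[0,0,0.56],0,-1],[[0,0,0.56],0,-1],[[0,0,0],0,-1],[[0,0,0],0,1],[[0,0,0],0,1],[[0,0,0],0,1],[[0,0,0],0,1]]'; python3 -c "
from cell import env;s=env.state();print(s['joints'],s['opening']*95)"
```

```text
t: 7.15
eef_pos: [504.1, -2.7, 96.3]
tcp_rot: [-3.141, 0.001, 3.085]
ft_force: [-0.9, -1.0, 0.5]
opening: 0.636
grip_force: 0.0
[-1.36499553e-01  4.87678673e-01  1.97493637e+00 -1.33875050e-04
  6.78110889e-01 -1.65020435e+00] 60.43483565689496
```

```bash
python3 -m inch '[[[0,0,0],0,1],[[0,0,0],0,1],[[0,0,0],0,1],[[0,0,0],0,1],[[0,0,0],0,1],[[0,0,0],0,1],[[0,0,0],0,1],[[0,0,0],0,1],[[0,0,0],0,1],[[0,0,0],0,1]]'
python3 - <<'E'
from h import *
print(env.state()["opening"]*95)
p=eyes.read_camera("wrist"); cv2.imwrite("pics/w3.png",p["pixels"][:,:,::-1])
# arc: psi 3.085; hinge, ball from fold .12 to 1.57
f=np.linspace(.12,1.58,11); x=-56*np.cos(f); z=56*np.sin(f)
for a,b in zip(np.diff(x),np.diff(z)): print([round(a/60,3),0,round(-b/60,3)])
E
```

```text
t: 8.4
eef_pos: [504.1, -3.3, 95.8]
tcp_rot: [-3.141, 0.0, 3.085]
ft_force: [-0.5, -5.9, -1.4]
opening: 0.238
grip_force: 30.0
22.611962973565173
[np.float64(0.026), 0, np.float64(-0.134)]
[np.float64(0.045), 0, np.float64(-0.128)]
[np.float64(0.063), 0, np.float64(-0.12)]
[np.float64(0.08), 0, np.float64(-0.11)]
[np.float64(0.095), 0, np.float64(-0.097)]
[np.float64(0.109), 0, np.float64(-0.082)]
[np.float64(0.119), 0, np.float64(-0.065)]
[np.float64(0.128), 0, np.float64(-0.047)]
[np.float64(0.133), 0, np.float64(-0.028)]
[np.float64(0.136), 0, np.float64(-0.009)]
```

View pics/w3.png

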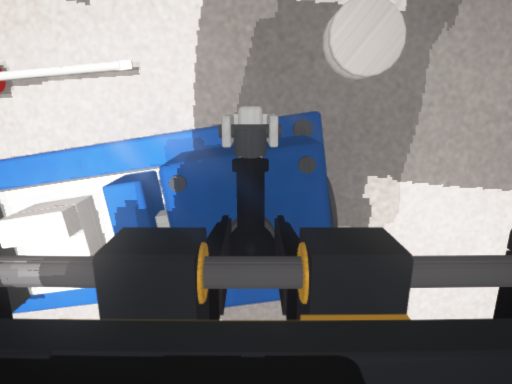

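The ball is held between the fingers at (250,240), with the grip running up to the cheeks at (250,130). Next I'll swing it up in two halves.

```bash
python3 -m inch '[[[0.01,0,-0.067],0,1],[[0.016,0,-0.067],0,1],[[0.02,0,-0.064],0,1],[[0.025,0,-0.064],0,1],[[0.03,0,-0.06],0,1],[[0.033,0,-0.06],0,1],[[0.038,0,-0.055],0,1],[[0.042,0,-0.055],0,1],[[0.046,0,-0.049],0,1],[[0.049,0,-0.048],0,1]]'
```

```text
t: 9.7
eef_pos: [486.4, -2.4, 131.4]
tcp_rot: [-3.141, 0.002, 3.085]
ft_force: [3.9, -5.7, -1.9]
opening: 0.24
grip_force: 30.0
```

```bash
python3 -m inch '[[[0.109,0,-0.082],0,1],[[0.06,0,-0.034],0,1],[[0.059,0,-0.031],0,1],[[0.064,0,-0.025],0,1],[[0.064,0,-0.022],0,1],[[0.066,0,-0.015],0,1],[[0.067,0,-0.013],0,1],[[0.068,0,-0.006],0,1],[[0.06,0,-0.002],0,1],[[0,0,0],0,1]]'
python3 - <<'E'
from h import *
p=eyes.read_camera("wrist"); np.savez("w4.npz",**{k:np.array(v) for k,v in p.items()})
q=eyes.read_camera("scene"); 
cv2.imwrite("pics/w4.png",np.hstack([p["pixels"][60:340,100:400,::-1],cv2.resize(q["pixels"][120:240,180:320,::-1],(327,280))]))
E
```

```text
t: 10.95
eef_pos: [448.3, 0.5, 145.0]
tcp_rot: [-3.142, 0.0, 3.085]
ft_force: [-1.0, 0.5, -0.6]
opening: 0.002
grip_force: 0.0
```

View pics/w4.png

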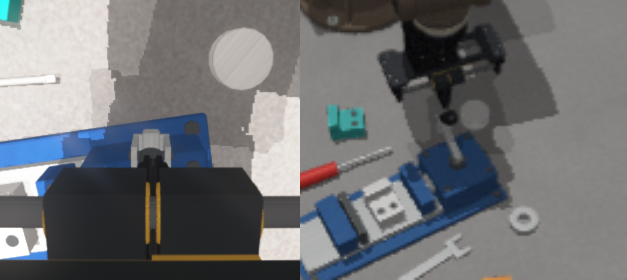

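Run:
```python
from h import *
q=eyes.read_camera("scene"); p=eyes.read_camera("top")
ax=np.array([513.3,-3.7]); b=np.pi-.055; r=np.array([np.cos(b),np.sin(b),0]); h=np.array([*(ax+65*r[:2]),108])
print("hinge",h)
for n in ("grip_pinch","grip_hinge"):
  for im,nm in ((q,"scene"),(p,"top")):
    for k in eyes.spot_point(n,im)[:2]: print(n,nm,k["centre"],round(k["score"],2))
for f in np.arange(0,1.7,.2):
    P=h+56*(-np.cos(f)*r+[0,0,np.sin(f)]); print(round(f,1),P.round(0),w2p(q,P).round(1),w2p(p,P).round(1))
```

```text
hinge [ 4.48398288e+02 -1.26802123e-01  1.08000000e+02]
grip_pinch scene [171.0, 242.3] 0.53
grip_hinge scene [166.4, 237.4] 0.58
0.0 [504.  -3. 108.] [[181.5 246. ]] [[209.1 258.2]]
0.2 [503.  -3. 119.] [[179.5 245.9]] [[209.3 258.1]]
0.4 [500.  -3. 130.] [[177.2 245.6]] [[210.2 258. ]]
0.6 [495.  -3. 140.] [[174.5 245. ]] [[211.9 257.9]]
0.8 [487.  -2. 148.] [[171.6 244.3]] [[214.2 257.7]]
1.0 [479.  -2. 155.] [[168.7 243.5]] [[217.2 257.5]]
1.2 [469.  -1. 160.] [[165.8 242.5]] [[220.6 257.2]]
1.4 [458.  -1. 163.] [[163.1 241.5]] [[224.4 256.9]]
1.6 [447.  -0. 164.] [[160.8 240.5]] [[228.4 256.6]]
```

The ball slipped out at about fold 0.9. In the scene panel the black ball is at (450,117), clear of the shut fingers. I'll open part way, go back over it, and look before closing.

```bash
python3 -m inch '[[[0,0,0],0,0],[[0,0,0],0,0],[[0,0,0],0,0],[[0,0,0],0,0],[[0,0,0],0,0],[[0,0,0],0,0],[[-0.2,0,0.07],0,0],[[-0.2,0,0.07],0,0],[[-0.2,0,0.07],0,0],[[0,0,0],0,0]]'
python3 - <<'E'
from h import *
p=eyes.read_camera("wrist"); q=eyes.read_camera("scene")
for im in (p,q): print([(k["centre"],round(k["score"],2)) for k in eyes.spot_point("grip_pinch",im)[:2]])
E=p["extrinsics"]; print("cam pos",-E[:3,:3].T@E[:3,3])
t=env.state()["eef_pos"]; print(w2p(p,[t,t+[0,0,18.8],[448.4,-.1,108]]).round(0))
cv2.imwrite("pics/w5.png",np.hstack([cv2.resize(p["pixels"][90:310,150:350,::-1],(400,440)),cv2.resize(q["pixels"][140:220,200:280,::-1],(400,440),interpolation=cv2.INTER_CUBIC)]))
E
```

```text
t: 12.6
eef_pos: [485.1, -1.7, 131.7]
tcp_rot: [-3.142, -0.001, 3.085]
ft_force: [0.0, 0.5, 0.0]
opening: 0.501
grip_force: 0.0
[([250.0, 248.9], 0.81)]
[([171.8, 243.8], 0.49)]
cam pos [419.58591859   2.58408374 301.24100593]
[[234. 251.]
 [249. 251.]
 [159. 250.]]
```

View pics/w5.png

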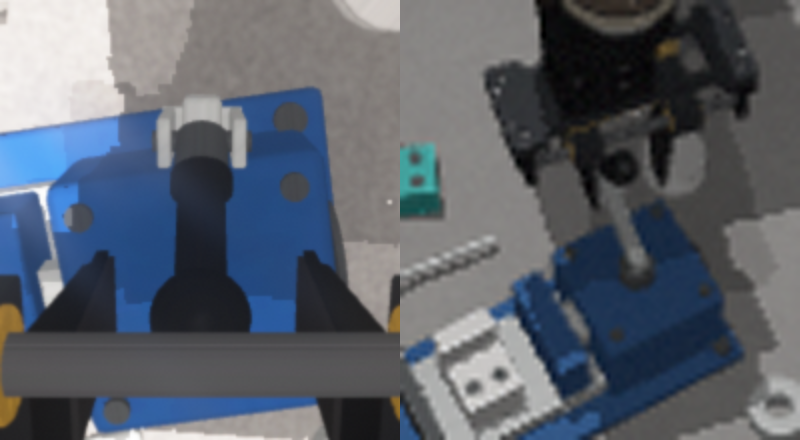

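The ball, at left-crop (200,315), lies midway between the fingers and at the grasp height. I'll close on it and swing on more slowly.

```bash
python3 -m inch '[[[0,0,0],0,1],[[0,0,0],0,1],[[0,0,0],0,1],[[0,0,0],0,1],[[0,0,0],0,1],[[0,0,0],0,1],[[0.02,0,-0.02],0,1],[[0.03,0,-0.027],0,1],[[0.035,0,-0.028],0,1],[[0.037,0,-0.027],0,1]]'
python3 - <<'E'
import numpy as np
f=.87+.12*0
from cell import env
t=env.state()["eef_pos"]; x=-(t[0]-448.4); z=t[2]+18.8-108; f0=np.arctan2(z,-x); print("fold",f0,np.hypot(x,z))
f=np.linspace(f0,1.58,11); X=-56*np.cos(f); Z=56*np.sin(f)
print(((X-X[0])/60).round(3),((Z-Z[0])/60).round(3)); print((np.diff(X)/60).round(3),(-np.diff(Z)/60).round(3))
E
```

```text
t: 14.05
eef_pos: [476.8, -1.7, 138.2]
tcp_rot: [-3.141, -0.001, 3.085]
ft_force: [-0.2, -5.7, -5.9]
opening: 0.239
grip_force: 30.0
fold 1.0449175066735716 56.6122882376764
[0.    0.044 0.089 0.135 0.182 0.23  0.279 0.328 0.377 0.427 0.477] [0.    0.024 0.045 0.065 0.081 0.095 0.107 0.115 0.122 0.125 0.126]
[0.044 0.045 0.046 0.047 0.048 0.049 0.049 0.05  0.05  0.05 ] [-0.024 -0.022 -0.019 -0.017 -0.014 -0.011 -0.009 -0.006 -0.004 -0.001]
```

```bash
python3 -m inch '[[[0.022,0,-0.011],0,1],[[0.022,0,-0.011],0,1],[[0.023,0,-0.01],0,1],[[0.023,0,-0.01],0,1],[[0.023,0,-0.009],0,1],[[0.023,0,-0.009],0,1],[[0.024,0,-0.008],0,1],[[0.024,0,-0.008],0,1],[[0.024,0,-0.007],0,1],[[0.024,0,-0.006],0,1]]'
```

```text
t: 15.3
eef_pos: [463.8, -0.9, 143.9]
tcp_rot: [-3.141, 0.002, 3.085]
ft_force: [3.0, -5.9, -1.5]
opening: 0.235
grip_force: 30.0
```

```bash
python3 -m inch '[[[0.027,0,-0.006],0,1],[[0.027,0,-0.005],0,1],[[0.027,0,-0.005],0,1],[[0.027,0,-0.004],0,1],[[0.027,0,-0.003],0,1],[[0.027,0,-0.003],0,1],[[0.027,0,-0.002],0,1],[[0.027,0,-0.001],0,1],[[0.027,0,0],0,1],[[0.01,0,0],0,1]]'
```

```text
t: 16.55
eef_pos: [449.2, -0.1, 146.2]
tcp_rot: [-3.141, 0.003, 3.085]
ft_force: [2.6, -4.3, 2.8]
opening: 0.237
grip_force: 30.0
```

```bash
python3 -m inch '[[[0.005,0,0],0,1],[[0.005,0,0],0,1],[[0.005,0,0],0,1],[[0.005,0,0],0,1],[[0.005,0,0],0,1],[[0.005,0,0],0,1],[[0,0,0],0,1],[[0,0,0],0,1],[[0,0,0],0,1],[[0,0,0],0,1]]'
python3 - <<'E'
from h import *
print(env.state()["eef_pos"],env.state()["joints"])
q=eyes.read_camera("scene"); print([(k["centre"],round(k["score"],2)) for k in eyes.spot_point("grip_pinch",q)[:2]])
E
```

```text
t: 17.8
eef_pos: [447.4, 0.1, 146.1]
tcp_rot: [-3.141, 0.003, 3.085]
ft_force: [3.8, -4.1, 2.8]
opening: 0.239
grip_force: 30.0
[4.47373910e+02 1.06012137e-01 1.46135484e+02] [-1.47282771e-01  3.39744415e-01  2.05934894e+00 -7.78513066e-04
  7.39441845e-01 -1.66060948e+00]
[([162.3, 241.9], 0.4), ([235.5, 229.1], 0.26)]
```

```bash
cat > wind.py <<'E'
from h import *
import sys
ax=np.array([float(sys.argv[3]),float(sys.argv[4])]); step=float(sys.argv[1]); turn=float(sys.argv[2]); R=float(sys.argv[5])
s=env.state(); t=s["eef_pos"][:2]; psi=s["tcp_rot"][2]; d=t-ax; b0=np.arctan2(d[1],d[0]); print("R",np.hypot(*d),"theta",np.pi+.088-b0 if b0>0 else -np.pi+.088-b0, "j6",s["joints"][5])
a=b0-np.radians(step)*np.arange(11); P=ax+R*np.c_[np.cos(a),np.sin(a)]; P[0]=t
rows(psi,np.c_[np.diff(P,axis=0),np.zeros(10)],[turn]*10)
E
python3 wind.py 4 0 513.3 -3.7 66
```

```text
R 66.00826964315695 theta 0.14552240033897057 j6 -1.6605689339492322
[[-0.0, 0.08, 0.0], 0.0]
[[-0.01, 0.08, 0.0], 0.0]
[[-0.01, 0.08, 0.0], 0.0]
[[-0.02, 0.07, 0.0], 0.0]
[[-0.02, 0.07, 0.0], 0.0]
[[-0.03, 0.07, 0.0], 0.0]
[[-0.03, 0.07, 0.0], 0.0]
[[-0.04, 0.07, 0.0], 0.0]
[[-0.04, 0.06, 0.0], 0.0]
[[-0.05, 0.06, 0.0], 0.0]
```

```bash
sed -i 's/round(2)/round(3)/' h.py; python3 -m inch '[[[-0.003,0.077,0],0,1],[[-0.008,0.076,0],0,1],[[-0.013,0.076,0],0,1],[[-0.019,0.075,0],0,1],[[-0.024,0.073,0],0,1],[[-0.029,0.071,0],0,1],[[-0.034,0.069,0],0,1],[[-0.039,0.067,0],0,1],[[-0.043,0.064,0],0,1],[[-0.047,0.06,0],0,1]]'; python3 wind.py 4 4 513.3 -3.7 66
```

```text
t: 19.15
eef_pos: [464.4, 41.8, 146.0]
tcp_rot: [-3.141, 0.001, 3.085]
ft_force: [-0.4, -4.6, 6.7]
opening: 0.233
grip_force: 30.0
R 66.776045440457 theta 0.837843293381415 j6 -1.5648040057025296
[[-0.061, 0.049, 0.0], 0.8]
[[-0.051, 0.057, 0.0], 0.8]
[[-0.051, 0.057, 0.0], 0.8]
[[-0.051, 0.057, 0.0], 0.8]
[[-0.051, 0.057, 0.0], 0.8]
[[-0.051, 0.057, 0.0], 0.8]
[[-0.051, 0.057, 0.0], 0.8]
[[-0.051, 0.057, 0.0], 0.8]
[[-0.051, 0.057, 0.0], 0.8]
[[-0.051, 0.057, 0.0], 0.8]
```

```bash
python3 -m inch '[[[-0.058,0.052,-0.005],0.8,1],[[-0.051,0.057,0],0.8,1],[[-0.051,0.057,0],0.8,1],[[-0.051,0.057,0],0.8,1],[[-0.051,0.057,0],0.8,1],[[-0.051,0.057,0],0.8,1],[[-0.051,0.057,0],0.8,1],[[-0.051,0.057,0],0.8,1],[[-0.051,0.057,0],0.8,1],[[-0.051,0.057,0],0.8,1]]'; python3 wind.py 4 4 513.3 -3.7 66 | head -3
```

```text
t: 20.4
eef_pos: [504.1, 62.1, 146.0]
tcp_rot: [-3.14, -0.001, 2.384]
ft_force: [-4.0, -1.6, 5.1]
opening: 0.234
grip_force: 30.0
R 66.4141124874882 theta 1.51977645253886 j6 -0.8206453711769465
[[-0.055, 0.054, 0.0], 0.8]
[[-0.05, 0.058, 0.0], 0.8]
```

```bash
python3 -m inch '[[[-0.055,0.054,-0.005],0.8,1],[[-0.05,0.058,0],0.8,1],[[-0.05,0.058,0],0.8,1],[[-0.05,0.058,0],0.8,1],[[-0.05,0.058,0],0.8,1],[[-0.05,0.058,0],0.8,1],[[-0.05,0.058,0],0.8,1],[[-0.05,0.058,0],0.8,1],[[-0.05,0.058,0],0.8,1],[[-0.05,0.058,0],0.8,1]]'; python3 wind.py 4 4 513.3 -3.7 66 | head -3
```

```text
t: 21.65
eef_pos: [548.0, 52.7, 146.1]
tcp_rot: [-3.14, -0.001, 1.686]
ft_force: [-3.7, 2.8, 2.8]
opening: 0.237
grip_force: 30.0
R 66.22131327545246 theta 2.2102495507472715 j6 -0.13992332167920726
[[-0.052, 0.056, 0.0], 0.8]
[[-0.05, 0.059, 0.0], 0.8]
```

```bash
python3 -m inch '[[[-0.051,0.056,0],0.8,1],[[-0.05,0.058,0],0.8,1],[[-0.05,0.058,0],0.8,1],[[-0.05,0.058,0],0.8,1],[[-0.05,0.058,0],0.8,1],[[-0.05,0.058,0],0.8,1],[[-0.05,0.058,0],0.8,1],[[-0.05,0.058,0],0.8,1],[[-0.05,0.058,0],0.8,1],[[-0.05,0.058,0],0.8,1]]'; python3 wind.py 4 4 513.3 -3.7 65.5 | head -3
```

```text
t: 22.9
eef_pos: [576.0, 17.4, 146.1]
tcp_rot: [-3.14, -0.0, 0.988]
ft_force: [-0.3, 4.5, 1.8]
opening: 0.234
grip_force: 30.0
R 66.18583815952272 theta 2.904936003335779 j6 0.49738379535451355
[[-0.058, 0.051, 0.0], 0.8]
[[-0.049, 0.058, 0.0], 0.8]
```

```bash
python3 -m inch '[[[-0.053,0.054,0],0.8,1],[[-0.05,0.058,0],0.8,1],[[-0.05,0.058,0],0.8,1],[[-0.05,0.058,0],0.8,1],[[-0.05,0.058,0],0.8,1],[[-0.05,0.058,0],0.8,1],[[-0.05,0.058,0],0.8,1],[[-0.05,0.058,0],0.8,1],[[-0.03,0.035,0],0.5,1],[[0,0,0],0,1]]'; python3 wind.py 1.5 1.5 513.3 -3.7 65.5 | head -3
```

```text
t: 24.15
eef_pos: [576.8, -21.9, 146.1]
tcp_rot: [-3.142, -0.001, 0.388]
ft_force: [3.7, 2.5, -0.7]
opening: 0.234
grip_force: 30.0
R 66.06395509168033 theta -2.774271004523878 j6 1.0297222929462553
[[-0.025, 0.016, 0.0], 0.3]
[[-0.018, 0.022, 0.0], 0.3]
```

```bash
python3 -m inch '[[[-0.02,0.021,0],0.3,1],[[-0.018,0.022,0],0.3,1],[[-0.018,0.022,0],0.3,1],[[-0.018,0.022,0],0.3,1],[[-0.018,0.022,0],0.3,1],[[-0.018,0.022,0],0.3,1],[[-0.018,0.022,0],0.3,1],[[-0.018,0.022,0],0.3,1],[[-0.018,0.022,0],0.3,1],[[-0.018,0.022,0],0.3,1]]'
cat > ft.py <<'E'
from h import *
s=env.state(); d=s["eef_pos"][:2]-[513.3,-3.7]; r=np.hypot(*d); u=d/r; F=s["ft_force"]; b=np.arctan2(u[1],u[0])
print("R %.2f theta %.3f Ftan %.2f Frad %.2f j6 %.2f"%(r,(np.pi+.088-b)%(2*np.pi),F[0]*u[1]-F[1]*u[0],F[:2]@u,s["joints"][5]))
E
python3 ft.py;python3 wind.py 1 1 513.3 -3.7 65.5 | tail -2
```

```text
t: 25.4
eef_pos: [569.9, -37.5, 146.1]
tcp_rot: [3.142, -0.001, 0.126]
ft_force: [4.8, 2.5, -1.8]
opening: 0.237
grip_force: 30.0
R 65.97 theta 3.768 Ftan -4.60 Frad 2.85 j6 1.26
[[-0.012, 0.015, 0.0], 0.2]
[[-0.012, 0.015, 0.0], 0.2]
```

```bash
python3 -m inch '[[[-0.005,0.006,0],0.08,1],[[-0.005,0.006,0],0.08,1],[[-0.005,0.006,0],0.08,1],[[-0.005,0.006,0],0.08,1],[[-0.005,0.006,0],0.08,1],[[-0.005,0.006,0],0.08,1],[[-0.005,0.006,0],0.08,1],[[-0.005,0.006,0],0.08,1],[[-0.005,0.006,0],0.08,1],[[-0.005,0.006,0],0.08,1]]'; python3 ft.py
```

```text
t: 26.65
eef_pos: [567.4, -41.4, 146.1]
tcp_rot: [3.141, -0.001, 0.057]
ft_force: [4.6, 2.5, -2.1]
opening: 0.236
grip_force: 30.0
R 65.95 theta 3.838 Ftan -4.66 Frad 2.30 j6 1.32
```

Run:
```python
from h import *
p=eyes.read_camera("wrist"); cv2.imwrite("pics/w6.png",cv2.resize(p["pixels"][:,:,::-1],(640,480)))
```

```text
(no output)
```

View pics/w6.png

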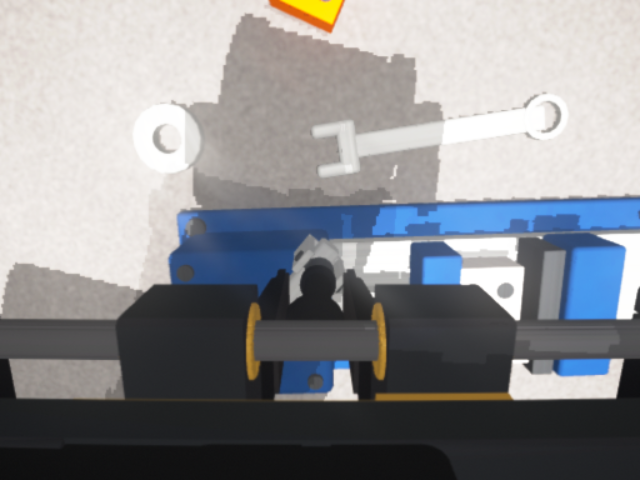

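The jaw's face, at column 460, is now touching the bracket (460–522). A gap of a few mm is left to the packing plate at 525. The grip stands upright in the fingers at (318,290).

```bash
python3 -m inch '[[[-0.005,0.006,0],0.08,1],[[-0.005,0.006,0],0.08,1],[[-0.005,0.006,0],0.08,1],[[-0.005,0.006,0],0.08,1],[[-0.005,0.006,0],0.08,1],[[-0.005,0.006,0],0.08,1],[[-0.005,0.006,0],0.08,1],[[-0.005,0.006,0],0.08,1],[[-0.005,0.006,0],0.08,1],[[-0.005,0.006,0],0.08,1]]'; python3 ft.py
```

```text
t: 27.95
eef_pos: [564.5, -45.2, 146.1]
tcp_rot: [3.141, -0.001, -0.013]
ft_force: [5.5, 2.2, -2.9]
opening: 0.235
grip_force: 30.0
R 65.90 theta 3.910 Ftan -5.18 Frad 2.92 j6 1.39
```

```bash
python3 -m inch '[[[-0.005,0.006,0],0.08,1],[[-0.005,0.006,0],0.08,1],[[-0.005,0.006,0],0.08,1],[[-0.005,0.006,0],0.08,1],[[-0.005,0.006,0],0.08,1],[[-0.005,0.006,0],0.08,1],[[-0.005,0.006,0],0.08,1],[[-0.005,0.006,0],0.08,1],[[-0.005,0.006,0],0.08,1],[[-0.005,0.006,0],0.08,1]]'; python3 ft.py
```

```text
t: 29.2
eef_pos: [561.4, -48.7, 146.1]
tcp_rot: [3.141, -0.001, -0.083]
ft_force: [5.3, 0.8, -2.5]
opening: 0.234
grip_force: 30.0
R 65.84 theta 3.981 Ftan -4.20 Frad 3.27 j6 1.45
```

```bash
python3 -m inch '[[[-0.004,0.006,0],0.08,1],[[-0.004,0.006,0],0.08,1],[[-0.005,0.006,0],0.08,1],[[-0.005,0.006,0],0.08,1],[[-0.005,0.006,0],0.08,1],[[-0.005,0.006,0],0.08,1],[[-0.005,0.006,0],0.08,1],[[-0.005,0.006,0],0.08,1],[[-0.005,0.006,0],0.08,1],[[-0.005,0.006,0],0.08,1]]'; python3 ft.py
```

```text
t: 30.45
eef_pos: [558.1, -52.0, 146.1]
tcp_rot: [3.141, -0.001, -0.153]
ft_force: [4.6, 1.1, -4.2]
opening: 0.233
grip_force: 30.0
R 65.88 theta 4.052 Ftan -4.16 Frad 2.30 j6 1.51
```

```bash
python3 -m inch '[[[-0.005,0.006,0],0.08,1],[[-0.005,0.006,0],0.08,1],[[-0.005,0.006,0],0.08,1],[[-0.005,0.006,0],0.08,1],[[-0.005,0.006,0],0.08,1],[[-0.005,0.006,0],0.08,1],[[-0.005,0.006,0],0.08,1],[[0,0,0],0,1],[[0,0,0],0,1],[[0,0,0],0,1]]'; python3 ft.py
```

```text
t: 31.7
eef_pos: [555.6, -54.2, 146.1]
tcp_rot: [3.141, -0.001, -0.201]
ft_force: [5.8, 0.3, -2.6]
opening: 0.234
grip_force: 30.0
R 65.85 theta 4.102 Ftan -4.69 Frad 3.49 j6 1.56
```

```bash
python3 -m inch '[[[-0.004,0.006,0],0.08,1],[[-0.004,0.006,0],0.08,1],[[-0.005,0.006,0],0.08,1],[[-0.005,0.006,0],0.08,1],[[-0.005,0.006,0],0.08,1],[[-0.005,0.006,0],0.08,1],[[-0.005,0.006,0],0.08,1],[[0,0,0],0,1],[[0,0,0],0,1],[[0,0,0],0,1]]'; python3 ft.py
```

```text
t: 32.95
eef_pos: [553.1, -56.2, 146.1]
tcp_rot: [3.141, -0.001, -0.25]
ft_force: [5.6, 0.1, -2.1]
opening: 0.233
grip_force: 30.0
R 65.91 theta 4.151 Ftan -4.53 Frad 3.25 j6 1.60
```

```bash
python3 -m inch '[[[-0.004,0.006,0],0.08,1],[[-0.004,0.006,0],0.08,1],[[-0.005,0.006,0],0.08,1],[[-0.005,0.006,0],0.08,1],[[-0.005,0.006,0],0.08,1],[[-0.005,0.006,0],0.08,1],[[-0.005,0.006,0],0.08,1],[[0,0,0],0,1],[[0,0,0],0,1],[[0,0,0],0,1]]'; python3 ft.py
```

```text
t: 34.2
eef_pos: [550.5, -58.1, 146.1]
tcp_rot: [3.141, -0.001, -0.299]
ft_force: [4.8, -0.8, -3.1]
opening: 0.236
grip_force: 30.0
R 65.93 theta 4.200 Ftan -3.53 Frad 3.42 j6 1.65
```

```bash
python3 -m inch '[[[-0.004,0.006,0],0.08,1],[[-0.004,0.006,0],0.08,1],[[-0.005,0.006,0],0.08,1],[[-0.005,0.006,0],0.08,1],[[-0.005,0.006,0],0.08,1],[[-0.005,0.006,0],0.08,1],[[-0.005,0.006,0],0.08,1],[[0,0,0],0,1],[[0,0,0],0,1],[[0,0,0],0,1]]'; python3 ft.py
```

```text
t: 35.45
eef_pos: [547.8, -59.9, 146.1]
tcp_rot: [3.141, -0.001, -0.348]
ft_force: [5.7, -0.1, -3.8]
opening: 0.237
grip_force: 30.0
R 65.96 theta 4.249 Ftan -4.85 Frad 3.08 j6 1.69
```

```bash
python3 -m inch '[[[-0.004,0.006,0],0.08,1],[[-0.004,0.006,0],0.08,1],[[-0.005,0.006,0],0.08,1],[[-0.005,0.006,0],0.08,1],[[-0.005,0.006,0],0.08,1],[[-0.005,0.006,0],0.08,1],[[-0.005,0.006,0],0.08,1],[[-0.005,0.006,0],0.08,1],[[0,0,0],0,1],[[0,0,0],0,1]]'; python3 ft.py
```

```text
t: 36.7
eef_pos: [545.0, -61.6, 146.1]
tcp_rot: [-3.141, -0.002, -0.404]
ft_force: [6.9, 0.8, -4.0]
opening: 0.235
grip_force: 30.0
R 66.02 theta 4.300 Ftan -6.42 Frad 2.65 j6 1.74
```

```bash
python3 -m inch '[[[-0.005,0.006,0],0.08,1],[[-0.005,0.006,0],0.08,1],[[0,0,0],0,1],[[0,0,0],0,1],[[0,0,0],0,1],[[0,0,0],0,1],[[0,0,0],0,1],[[0,0,0],0,1],[[0,0,0],0,1],[[0,0,0],0,1]]'; python3 ft.py
```

```text
t: 37.95
eef_pos: [544.5, -61.9, 146.1]
tcp_rot: [-3.141, -0.002, -0.418]
ft_force: [9.0, 3.7, -4.9]
opening: 0.234
grip_force: 30.0
R 66.02 theta 4.308 Ftan -9.63 Frad 1.01 j6 1.75
```

The force at the grip is 9.6 N, which is in the firm range. I'll ease off slightly and open the fingers.

```bash
python3 -m inch '[[[0.003,-0.004,0],0,1],[[0,0,0],0,0],[[0,0,0],0,0],[[0,0,0],0,0],[[0,0,0],0,0],[[0,0,0],0,0],[[0,0,0],0,0],[[0,0,0],0,0],[[0,0,0],0,0],[[0,0,0],0,0]]'
python3 - <<'E'
from h import *
print(env.state()["opening"]*95)
p=eyes.read_camera("wrist"); cv2.imwrite("pics/w7.png",cv2.resize(p["pixels"][100:320,150:450,::-1],(750,550)))
E
```

```text
t: 39.2
eef_pos: [543.6, -61.9, 146.1]
tcp_rot: [3.142, 0.0, -0.418]
ft_force: [1.0, -0.3, -0.1]
opening: 0.5
grip_force: 0.0
47.52171931536278
```

View pics/w7.png

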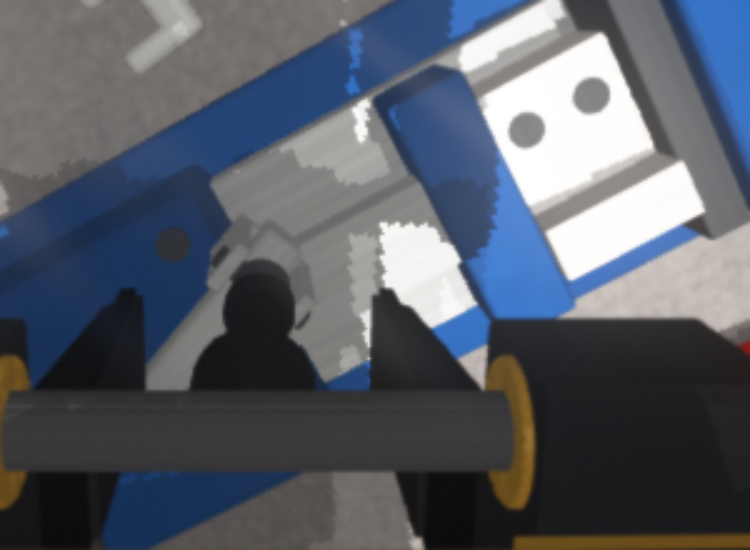

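The bracket is square and tight between the blue jaw and the packing plate. The upright grip, with its ball at (255,370), stands free between the open fingers at (125,340) and (390,340). I'll lift straight off.

```bash
python3 -m inch '[[[0,0,-0.1],0,0],[[0,0,-0.15],0,0],[[0,0,-0.3],0,0],[[0,0,-0.3],0,0],[[0,0,-0.3],0,0],[[0,0,-0.3],0,0],[[0,0,-0.3],0,0],[[0,0,-0.3],0,0],[[0,0,0],0,0],[[0,0,0],0,0]]'
python3 - <<'E'
from h import *
p=eyes.read_camera("wrist"); q=eyes.read_camera("scene")
b=np.pi+.088-4.30; r=np.array([np.cos(b),np.sin(b),0]); h=np.array([513.3,-3.7,108])+65*r
for im in (p,q):
    print([(k["centre"],round(k["score"],2)) for k in eyes.spot_point("grip_pinch",im)[:2]])
    for f in (1.2,1.4,1.57): print(f,w2p(im,h+56*(-np.cos(f)*r+[0,0,np.sin(f)])).round(1))
cv2.imwrite("pics/w8.png",np.hstack([p["pixels"][60:340,100:450,::-1],cv2.resize(q["pixels"][120:240,170:320,::-1],(350,280))]))
E
```

```text
t: 40.5
eef_pos: [543.3, -61.8, 268.8]
tcp_rot: [3.141, 0.0, -0.418]
ft_force: [-0.4, -0.4, -0.1]
opening: 0.501
grip_force: 0.0
[([292.3, 208.5], 0.7), ([191.6, 249.5], 0.62)]
1.2 [[206.6 237.2]]
1.4 [[197.7 244.8]]
1.57 [[189.1 251.8]]
[([187.0, 236.6], 0.45)]
1.2 [[183.  238.9]]
1.4 [[184.5 237. ]]
1.57 [[186.1 235.3]]
```

View pics/w8.png

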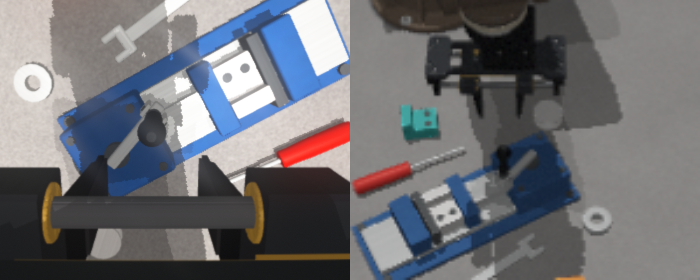

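The ball at (152,130) matches an angle of about 1.52, so the grip is upright. The bracket is clamped, the other things are undisturbed and the arm is clear.

```bash
python3 -c "
from cell import env; print(env.job_done())"
```

```text
the job is handed in; nothing more can be done
None
```

The bracket is clamped and the job is handed in: about 9.6 N at the grip at the last reading, the grip left standing up and released, and the other things on the bench left alone; the ball slipped out of the fingers once while folding up, and I re-gripped it before winding.

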